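# Hang two bottles in the T-slot rack, each beside its twin

### The arm

A 6-joint arm with a two-finger parallel gripper is mounted at the origin on the work surface. World frame = base frame: x ahead of the robot, y to its left, z up, the work surface at z = 0. Lengths are in mm, angles in degrees, forces in N, time in s.
With the tool pointing down it reaches from about 300 to 875 mm from the base axis. Payload 4.2 kg.
Tool frame: the origin (TCP) lies on the centre line of the jaws, within the pads' length; the fingertips stand 17 mm ahead of it and the grasp point (between the pads) lies 2 mm behind it; z points along the fingers, x is the direction in which the jaws open and shut, and the axes are right-handed (so a half turn about z gives the same grasp; the last joint's range is limited). The gripper opens to 85 mm and grips with 20 to 120 N. Pads are 22 mm wide; open, the fingers measure 114 mm over their backs; the gripper's body (76 mm by 85 mm) begins 54 mm behind the grasp point. The pads swing forward as they close: fully open they stand 13 mm farther back than shut.
Start: joints at [-69.041, 18.312, 89.639, -0, 72.044, -1.146], TCP at [216.377, -532.751, 219.438] pointing down, gripper open.
Joint ranges: [-177.97, 177.97], [-48.28, 115.42], [12.27, 149.76], [-77.06, 257.06], [2.81, 150.46], [-146.56, 146.56]. Speed limits (degrees/s): [147.25, 147.25, 180, 180, 180, 180].

### API

Orientations are given as [roll, pitch, yaw] about the fixed x, y, z axes, in that order (R = Rz(yaw) Ry(pitch) Rx(roll)).
In Python, from plant import readout, viewer, robot gives the robot as it stands.
- The arm moves only by the shell command python3 -m inch 'ROWS' [FORCE]. ROWS is JSON, one flat list of numbers, 7 for each row, row after row: the shift along the tool's x, y, z as a fraction of full scale, then the turn, a rotation vector about the tool's x, y, z as a fraction of full scale, then the finger opening in mm, from 0 to 85.4. In form: [tx, ty, tz, wx, wy, wz, grip, tx, ty, tz, wx, wy, wz, grip, ...]. A call has exactly 8 rows; each row shifts and turns the commanded pose from where the row before left it, along the tool's axes as they then stand; what a row does not reach is not made up. Full scale, the value 1, is 25 mm for a shift and 30 degrees for a turn. A row lasts 1/8 s, in which the tool goes at most 62.5 mm and 10.7 degrees, less where a joint would pass 70% of its speed; a pose out of reach is approached as far as the arm can. A call with a number of a shift or a turn outside -1 to 1 is refused whole. A call with a gripper value outside its range is refused whole. The fingers move at their own pace and stop on an object; FORCE is the grip in N (left out, the last holds). Time passes only in rows, so rows that do not move let the fingers close, or fill a call up. It gives the time, the measured TCP pose, the force and the opening at its end, in the units of the state.
- readout.get_obs(): the state, without advancing time (a new reading comes with each control period).
- viewer.capture(name): name is "scene" or "top"; returns a dict with "img" (420x560x3 uint8, blue, green, red), "camera_matrix" (3x3 intrinsics, pixels), "dist_coeffs" ([k1, k2, p1, p2, k3] as OpenCV has them; the pictures are not rectified), "pose" (4x4, takes a point from camera to world coordinates). Camera axes: x right, y up, looking along -z (the intrinsics and any distortion apply to the point x, -y, -z); pixel columns grow to the right and rows downward; lengths in mm; the calibration is good to about 2 mm. A picture is of the moment at which its call begins. There is no depth.
- robot.sign_off(): hands the job in, once; it reports no verdict.
The state is a dict: "clock": time; "qpos": joint angles; "dq": joint speeds; "joint_torque": joint torques, N m; "position": TCP position; "eef_rot": TCP orientation; "force": force on the tool from outside, world axes, zero at the start; "torque": the same for the moment, N m; "opening": finger opening in mm.
Only numpy, scipy, OpenCV 4.12 (cv2) and the standard library are available. Lean on these libraries where they do the work, as an engineer would, in place of code of your own. Each camera call takes 0.05 s, during which the arm holds its last target.

### The job

Two ring-necked bottles, one big and one small, stand loose on the counter; hang both on the steel rack, bringing each neck in through the mouth of the slot and along it, so that each hangs by its neck ring in the cross slot right beside the bottle of its own size already hanging there, with a gap of no more than about 2 cm. Leave the two hanging bottles where they are, and do not tip any of these four bottles or disturb the can, the jar, the plain bottle and the mug.

Things in the scene. Friction and masses are not known exactly. Their poses are not given: they have to be found in the camera images.
- big_bottle: Big bottle, loose on the counter: body 68 mm in diameter and 102 mm tall, total height 206 mm, 0.5 kg; amber glass; above the body a 22 mm cone shoulder, a neck 24 mm wide and 36 mm long, a neck ring 46 mm wide and 6 mm thick, a cork stopper 30 mm wide, 40 mm tall. Origin: centre of the underside, z up; neck ring underside 160 mm above the origin.
- small_bottle: Small bottle, loose on the counter: body 48 mm in diameter and 67 mm tall, total height 171 mm, 0.25 kg; amber glass; above the body a 22 mm cone shoulder, a neck 24 mm wide and 36 mm long, a neck ring 46 mm wide and 6 mm thick, a cork stopper 30 mm wide, 40 mm tall. Origin: centre of the underside, z up; neck ring underside 125 mm above the origin.
- big_twin: A bottle the same as the big one, already hanging at one end (left or right) of the cross slot, its underside 35 mm above the counter. Same origin and axes.
- small_twin: A bottle the same as the small one, already hanging at the other end of the cross slot, its underside 70 mm above the counter. Same origin and axes.
- rack: Steel rack, fixed. Level plate 5 mm thick, its top 195 mm above the counter, x from -80 to +85 mm, y from -190 to +190 mm, on four 12 mm legs at x = -70 and +75, y = -180 and +180, with low bars (20 mm up) along sides and back; front open. A T-shaped slot 32 mm wide is cut through the plate. Origin: on the counter; x points from the mouth into the rack, y along the cross slot, z up.
- rack_mouth (a point): Middle of the slot's open mouth in the plate's front edge (rack x = -80 mm, y = 0), at the height of the plate's top. The stem of the T runs from here along rack x. Necks fit the slot with 4 mm to spare on each side; neck rings and bodies do not pass through it.
- rack_junction (a point): Where the centre lines of stem and cross slot meet (rack x = +20 mm, y = 0), at the height of the plate's top. The cross slot runs along rack y to closed ends at -147 and +147 mm. Above the plate stand only the stoppers of the hanging bottles, up to 46 mm.
- can: Bystander: drink can, 66 mm in diameter, 115 mm tall. Origin: centre of its underside.
- jar: Bystander: glass jar with steel lid, 68 mm in diameter, 100 mm tall. Origin: centre of its underside.
- plain_bottle: Bystander: amber bottle without a neck ring, with a black cap, 62 mm in diameter, 200 mm tall. Origin: centre of its underside.
- mug: Bystander: white mug, 80 mm in diameter, 90 mm tall, handle to its +y. Origin: centre of its underside.
Not all that is in view belongs to the job. Leave any turquoise look-alike of the big_twin alone. What is shaped like the small_bottle but yellow is not meant.

How it is judged (in metres and radians):
At the end, for the whole second after the job is handed in: Both bottles hang at rest by their neck rings in the cross slot, tilt under 0.12 rad, within 12 mm of its centre line, ring on the plate (-5/+6 mm), centres within 88 mm (big) or 68 mm (small) of their twins (gap to 20 mm); the twins still hang, within 20 mm of their start (horizontal distance between big_bottle and big_twin below 0.088 m and x of big_bottle in the frame of rack between 0.008 and 0.032 m and z of big_bottle in the frame of rack between 0.03 and 0.041 m and angle between each of big_bottle, small_bottle's own z axis and vertical below 0.12 rad and horizontal distance between small_bottle and small_twin below 0.068 m and x of small_bottle in the frame of rack between 0.008 and 0.032 m and z of small_bottle in the frame of rack between 0.065 and 0.076 m and z of big_twin in the frame of rack between 0.03 and 0.041 m and angle between each of big_twin, small_twin's own z axis and vertical below 0.15 rad and distance of each of big_twin, small_twin from where it was at the start of the episode below 0.02 m and z of small_twin in the frame of rack between 0.065 and 0.076 m and linear speed of each of big_bottle, small_bottle, big_twin, small_twin below 0.03 m/s); the robot touches nothing.
It fails at once if a ring-necked bottle is tipped by more than about 35 degrees (angle between any of big_bottle, small_bottle, big_twin, small_twin's own z axis and vertical above 0.6 rad).
It fails at once if the can, jar, plain bottle or mug is moved by more than 25 mm or tipped over (distance of any of can, jar, plain_bottle, mug from where it was at the start of the episode above 0.025 m or angle between any of can, jar, plain_bottle, mug's own z axis and vertical above 0.5 rad).
It also fails if it takes over 72 s, if anything falls off the work surface, if the arm or the gripper's body presses on something with over 40 N, if the wrist force passes 120 N, or if a joint passes its speed limit or range.

## Working session

There is one attempt and no reset: what is moved stays moved. The work goes in short steps, Python scripts to look and compute and a shell command to move; the robot and the scene stay as the last step left them, time stands still between calls to the robot, and variables do not carry over. Pictures are saved under pics/ and viewed, and the job is handed in when it is done.

```bash
ls; mkdir -p pics; python3 - <<'E'
from plant import readout, viewer, robot
import cv2,numpy as np
print(readout.get_obs())
for n in("scene","top"):
    c=viewer.capture(n); cv2.imwrite(f"pics/{n}0.png",c["img"]); print(n,c["camera_matrix"],c["dist_coeffs"],c["pose"])
E
```

```text
pics
{'clock': 0.0, 'qpos': array([-6.90413325e+01,  1.83534452e+01,  8.97093438e+01, -7.79904742e-04,
        7.20440951e+01, -1.14589561e+00]), 'dq': array([-0.03586837, -0.03548788, -0.08812134,  0.06573965, -0.05308549,
       -0.06379086]), 'joint_torque': array([-1.48227104e-03, -4.15526390e+01, -2.34162337e+01, -2.22534454e-04,
        8.16591899e-03, -1.82109363e-05]), 'position': array([ 216.18207454, -532.25176085,  218.54429638]), 'eef_rot': array([-1.79998604e+02,  1.06877600e-01, -6.78951945e+01]), 'force': array([-0.94076936, -0.32524854, -0.30979141]), 'torque': array([0.01946371, 0.00453145, 0.01721399]), 'opening': 85.23778341010146}
scene [[393.95434463   0.         277.69172303]
 [  0.         393.95434463 213.54686475]
 [  0.           0.           1.        ]] [-0.05104887  0.          0.          0.          0.        ] [[ 2.85283939e-01 -6.04179478e-01  7.44029725e-01  1.34724696e+03]
 [ 9.58336316e-01  1.68231297e-01 -2.30845699e-01 -2.36295039e+02]
 [ 1.43031478e-02  7.78887276e-01  6.27000822e-01  7.87174865e+02]
 [ 0.00000000e+00  0.00000000e+00  0.00000000e+00  1.00000000e+00]]
top [[411.67909827   0.         281.83433518]
 [  0.         411.67909827 214.63268987]
 [  0.           0.           1.        ]] [-0.08574461  0.          0.          0.          0.        ] [[ 2.86043668e-02  9.82533525e-01 -1.83874038e-01  3.39134716e+02]
 [-9.99576699e-01  2.90933224e-02 -3.85802583e-05  1.18475489e+01]
 [ 5.31160029e-03  1.83797308e-01  9.82949814e-01  1.32474329e+03]
 [ 0.00000000e+00  0.00000000e+00  0.00000000e+00  1.00000000e+00]]
```

View pics/scene0.png

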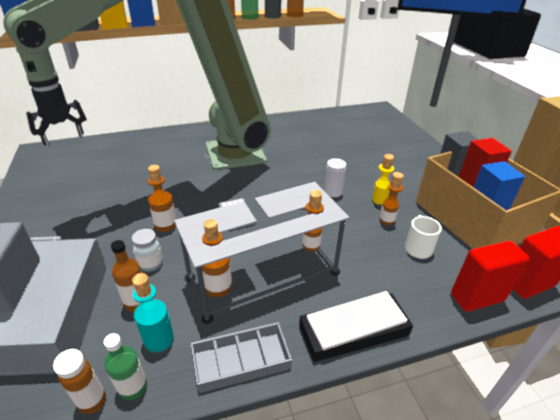

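View pics/top0.png

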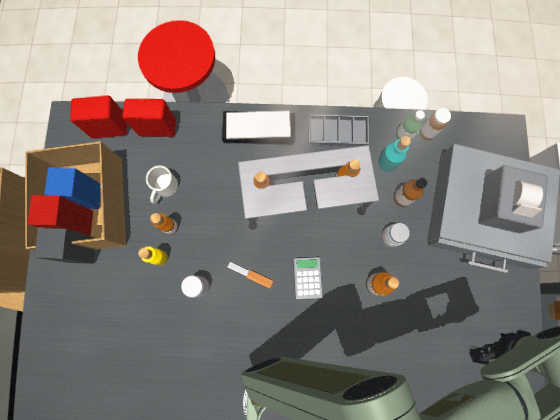

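```bash
cat > h.py <<'E'
import cv2,numpy as np
from plant import readout,viewer
def ray(c,px):
    u=cv2.undistortPoints(np.array([[px]],float),c["camera_matrix"],c["dist_coeffs"])[0,0]
    d=c["pose"][:3,:3]@np.array([u[0],-u[1],-1.]); return c["pose"][:3,3],d/np.linalg.norm(d)
def onz(c,px,z):
    o,d=ray(c,px); return (o+d*(z-o[2])/d[2])[:2]
def tri(c1,p1,c2,p2):
    o1,d1=ray(c1,p1);o2,d2=ray(c2,p2)
    t=np.linalg.lstsq(np.c_[d1,-d2],o2-o1,rcond=None)[0]
    a=o1+t[0]*d1;b=o2+t[1]*d2; return (a+b)/2,np.linalg.norm(a-b)
def proj(c,p):
    P=np.linalg.inv(c["pose"])@np.r_[p,1]
    return cv2.projectPoints(np.array([[P[0],-P[1],-P[2]]]),np.zeros(3),np.zeros(3),c["camera_matrix"],c["dist_coeffs"])[0][0,0]
def crop(c,x0,y0,w,h,s,name):
    cv2.imwrite(name,cv2.resize(c["img"][y0:y0+h,x0:x0+w],None,fx=s,fy=s,interpolation=cv2.INTER_CUBIC))
E
python3 - <<'E'
from h import *
t=viewer.capture("top");s=viewer.capture("scene")
crop(t,230,135,160,120,5,"pics/t_rack.png")
a=cv2.resize(t["img"][250:310,350:410],None,fx=6,fy=6,interpolation=2);b=cv2.resize(t["img"][205:265,135:195],None,fx=6,fy=6,interpolation=2)
cv2.imwrite("pics/t_b.png",np.hstack([a,b]))
crop(s,165,175,190,145,4,"pics/s_rack.png")
a=cv2.resize(s["img"][160:240,130:210],None,fx=5,fy=5,interpolation=2);b=cv2.resize(s["img"][150:230,350:430],None,fx=5,fy=5,interpolation=2)
cv2.imwrite("pics/s_b.png",np.hstack([a,b]))
E
```

```text
(no output)
```

View pics/t_rack.png

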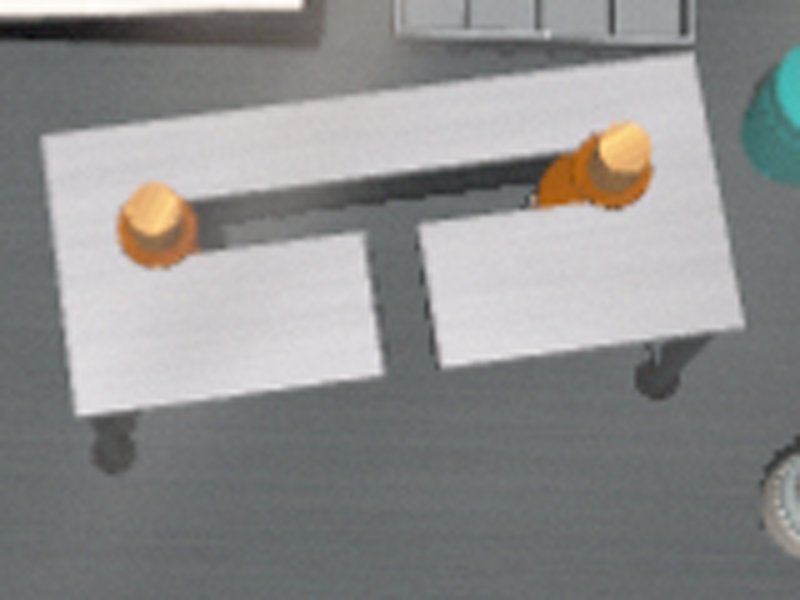

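View pics/t_b.png

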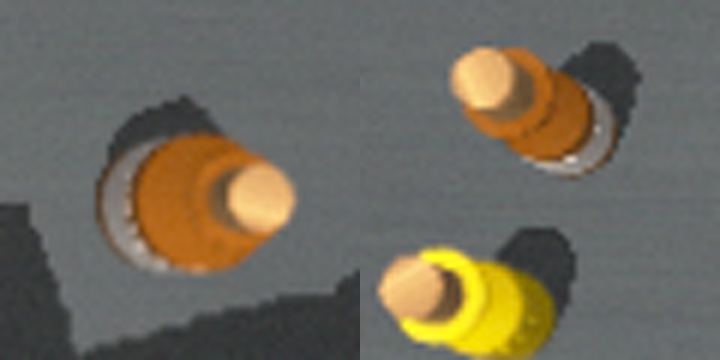

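View pics/s_b.png

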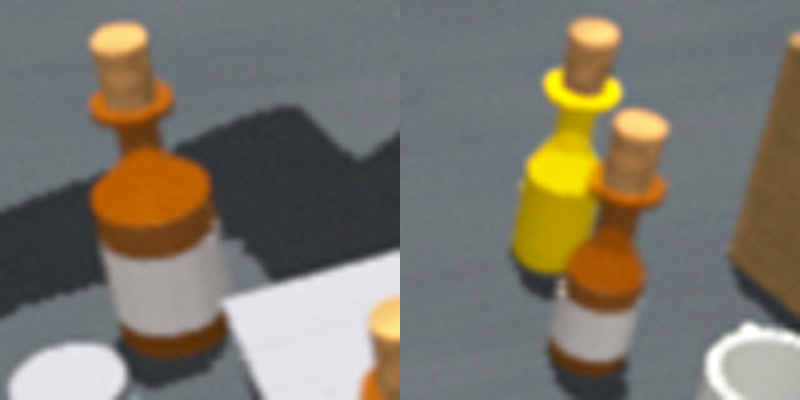

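View pics/s_rack.png

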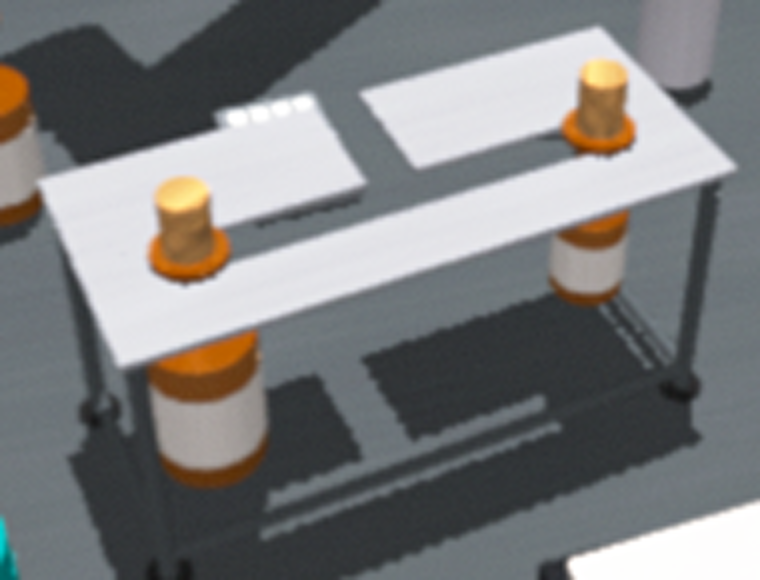

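```bash
python3 - <<'E'
from h import *
t=viewer.capture("top");s=viewer.capture("scene")
f=lambda x,y,ox,oy,k:((x+.5)/k-.5+ox,(y+.5)/k-.5+oy)
P={"big":(f(262,200,350,250,6),f(119,38,130,160,5),206),"small":(f(123,79,135,205,6),f(240,126,350,150,5),171),
"bigtwin":(f(626,146,230,135,5),f(183,193,165,175,4),241),"smalltwin":(f(154,206,230,135,5),f(604,73,165,175,4),241),
"yellow":(f(55,287,135,205,6),f(193,35,350,150,5),171)}
for k,(a,b,z) in P.items(): print(k,np.round(onz(t,a,z)),np.round(onz(s,b,z)),[np.round(x,1) for x in tri(t,a,s,b)])
C=[(43,135),(693,54),(744,327),(76,415)]; S=[(735,167),(122,366),(40,183),(600,27)]
L=[(85,190),(85,-190),(-80,-190),(-80,190)]
W=[]
for c,d,l in zip(C,S,L):
    a=onz(t,f(*c,230,135,5),195);b=onz(s,f(*d,165,175,4),195);print(l,np.round(a,1),np.round(b,1));W.append((a+b)/2)
W=np.array(W);L=np.array(L,float)
lm,wm=L.mean(0),W.mean(0);H=(L-lm).T@(W-wm);U,_,V=np.linalg.svd(H);R=V.T@U.T;o=wm-R@lm
print("yaw",np.degrees(np.arctan2(R[1,0],R[0,0])),"o",o,"res",(W-(L@R.T+o)).round(1).tolist())
for n,p in(("mouth",(-80,0)),("junc",(20,0)),("jar mouth",(-150,0))):print(n,R@p+o)
for k,(a,b,z) in P.items(): print(k,"rackframe",(R.T@((onz(t,a,z)+onz(s,b,z))/2-o)).round(1))
mid=np.array([f(374,376-0,230,135,5)])
print("stem mouth px", R.T@(onz(t,f(384,376,230,135,5),195)-o),R.T@(onz(t,f(441,368,230,135,5),195)-o))
# bystanders approx
for n,a,z in(("can",(193.5,286),115),("jar",(399,234),100),("plain",(420,184),200),("mug",(160,178),90)):print(n,onz(t,a,z).round())
E
```

```text
big [ 369. -295.] [ 371. -294.] [array([ 369.4, -294.6,  205.3]), np.float64(1.4)]
small [535. 375.] [538. 374.] [array([535.6, 375.7, 169.1]), np.float64(0.8)]
bigtwin [ 690. -185.] [ 691. -183.] [array([ 690.4, -184.2,  240.8]), np.float64(1.8)]
smalltwin [648.  73.] [648.  74.] [array([648. ,  73.7, 240.8]), np.float64(0.5)]
yellow [435. 399.] [439. 399.] [array([435.3, 400.7, 168.4]), np.float64(1.5)]
(85, 190) [701.3 141.3] [700.2 141.4]
(85, -190) [ 762.4 -233. ] [ 764.1 -230.8]
(-80, -190) [ 600.6 -259.9] [ 604.2 -258.1]
(-80, 190) [539.  114.9] [539.4 116.2]
yaw 9.506481444188589 o [648.94875348 -58.9057421 ] res [[-0.6, -1.2], [-0.9, 0.4], [1.0, 0.5], [0.6, 0.3]]
mouth [570.04739951 -72.11847617]
junc [668.67409198 -55.60255858]
jar mouth [501.00871479 -83.67961849]
big rackframe [-313.9 -186.3]
small rackframe [-39.2 446.1]
bigtwin rackframe [  20.4 -130.4]
smalltwin rackframe [ 21.  130.9]
yellow rackframe [-133.5  486.6]
stem mouth px [-81.14641793  16.06496727] [-80.9640016  -16.30744022]
can [347. 263.]
jar [ 519. -344.]
plain [ 650. -380.]
mug [675. 396.]
```

In the top image, the candidates are:
- **Big:** amber with ring and cork at (384,283). Rivals are turquoise (395,152), plain amber with black cap (410,192) and the hanging twin (349,168).
- **Small:** amber at (163,223). Rivals are yellow (153,256) and the hanging twin (261,180).

The crops confirm amber, ringed and corked at (384,283) and (163,223). The rack yaw is 9.5°, with the mouth at (570,-72). The small bottle goes first, because the big one would block the stem. I'll start by turning the jaws to the rack yaw and rising.

```bash
cat > go.py <<'E'
import sys
from h import *
from scipy.spatial.transform import Rotation as Ro
yaw=9.5065;o=np.array([648.95,-58.91]);c,s=np.cos(np.radians(yaw)),np.sin(np.radians(yaw));RR=np.array([[c,-s],[s,c]])
T={"small":(535.8,375.0),"big":(369.8,-294.6)}
def st(name=None,z=None,rack=None):
    g=readout.get_obs();p=g["position"];R=Ro.from_euler("xyz",g["eef_rot"],degrees=True)
    print("t%.2f"%g["clock"],"pos",p.round(1),"rot",g["eef_rot"].round(2),"rack",(RR.T@(p[:2]-o)).round(1),"F",g["force"].round(1),"open",round(g["opening"],1))
    if name or rack is not None:
        xy=np.array(T[name]) if name else RR@np.array(rack,float)+o
        d=np.r_[xy,z]-p; print("tool units to go",(R.inv().apply(d)/25).round(2))
if __name__=="__main__":
    a=sys.argv[1:]
    if not a: st()
    elif a[0] in T: st(a[0],float(a[1]))
    else: st(None,float(a[2]),(float(a[0]),float(a[1])))
E
python3 -m inch '[0,0,-0.4,0,0,-0.323,60, 0,0,-0.4,0,0,-0.323,60, 0,0,-0.4,0,0,-0.323,60, 0,0,-0.4,0,0,-0.323,60, 0,0,-0.4,0,0,-0.323,60, 0,0,-0.4,0,0,-0.323,60, 0,0,0,0,0,-0.323,60, 0,0,0,0,0,-0.323,60]' 40; python3 go.py small 250
```

```text
clock: 1.3
position: [216.4, -532.7, 279.5]
eef_rot: [180.0, -0.0, 9.9]
force: [0.4, 0.3, 0.1]
opening: 59.8
t1.30 pos [ 216.4 -532.7  279.5] rot [179.99  -0.     9.95] rack [-504.9 -395.8] F [0.4 0.3 0.1] open 59.8
tool units to go [ 18.86 -33.56   1.17]
```

```bash
A='[0.56,-1,0,0,0,0,60, 0.56,-1,0,0,0,0,60, 0.56,-1,0,0,0,0,60, 0.56,-1,0,0,0,0,60, 0.56,-1,0,0,0,0,60, 0.56,-1,0,0,0,0,60, 0.56,-1,0,0,0,0,60, 0.56,-1,0,0,0,0,60]' ; echo; python3 -m inch '[0.56,-1,0,0,0,0,60, 0.56,-1,0,0,0,0,60, 0.56,-1,0,0,0,0,60, 0.56,-1,0,0,0,0,60, 0.56,-1,0,0,0,0,60, 0.56,-1,0,0,0,0,60, 0.56,-1,0,0,0,0,60, 0.56,-1,0,0,0,0,60]'; python3 go.py small 250
```

```text
clock: 2.3
position: [293.6, -315.9, 279.5]
eef_rot: [180.0, -0.0, 9.6]
force: [0.3, 0.5, 0.5]
opening: 60.1
t2.30 pos [ 293.6 -315.9  279.5] rot [ 1.7999e+02 -1.0000e-02  9.6200e+00] rack [-393.  -194.7] F [0.3 0.5 0.5] open 60.1
tool units to go [ 14.17 -25.63   1.18]
```

```bash
python3 -m inch '[0.56,-1,0,0,0,0,60, 0.56,-1,0,0,0,0,60, 0.56,-1,0,0,0,0,60, 0.56,-1,0,0,0,0,60, 0.56,-1,0,0,0,0,60, 0.56,-1,0,0,0,0,60, 0.56,-1,0,0,0,0,60, 0.56,-1,0,0,0,0,60]'; python3 -m inch '[0.56,-1,0,0,0,0,60, 0.56,-1,0,0,0,0,60, 0.56,-1,0,0,0,0,60, 0.56,-1,0,0,0,0,60, 0.56,-1,0,0,0,0,60, 0.56,-1,0,0,0,0,60, 0.56,-1,0,0,0,0,60, 0.56,-1,0,0,0,0,60]'; python3 go.py small 250
```

```text
clock: 3.3
position: [370.5, -100.0, 279.5]
eef_rot: [180.0, -0.0, 9.6]
force: [0.3, -0.4, 0.4]
opening: 59.8
clock: 4.3
position: [447.5, 115.9, 279.4]
eef_rot: [180.0, -0.0, 9.6]
force: [0.9, -0.2, -0.1]
opening: 59.8
t4.30 pos [447.5 115.9 279.4] rot [ 1.7999e+02 -1.0000e-02  9.6400e+00] rack [-169.8  205.7] F [ 0.9 -0.2 -0.1] open 59.8
tool units to go [ 5.22 -9.63  1.18]
```

```bash
python3 -m inch '[0.56,-1,0,0,0,0,60, 0.56,-1,0,0,0,0,60, 0.56,-1,0,0,0,0,60, 0.56,-1,0,0,0,0,60, 0.56,-1,0,0,0,0,60, 0.56,-1,0,0,0,0,60, 0.56,-1,0,0,0,0,60, 0.56,-1,0,0,0,0,60]'; python3 go.py small 250
```

```text
clock: 5.3
position: [524.5, 331.8, 279.2]
eef_rot: [180.0, 0.0, 9.6]
force: [0.2, 0.3, 0.6]
opening: 60.2
t5.30 pos [524.5 331.8 279.2] rot [1.7999e+02 1.0000e-02 9.6300e+00] rack [-58.2 405.9] F [0.2 0.3 0.6] open 60.2
tool units to go [ 0.73 -1.63  1.17]
```

```bash
python3 -m inch '[0.3,-0.7,0,0,0,0,60, 0.3,-0.7,0,0,0,0,60, 0.13,-0.23,0.3,0,0,0,60, 0,0,0.3,0,0,0,60, 0,0,0.3,0,0,0,60, 0,0,0.3,0,0,0,60, 0,0,0,0,0,0,60, 0,0,0,0,0,0,60]'; python3 go.py small 153; python3 - <<'E'
from h import *
t=viewer.capture("top");s=viewer.capture("scene")
a=cv2.resize(t["img"][170:270,110:210],None,fx=4,fy=4);b=cv2.resize(s["img"][120:220,340:440],None,fx=4,fy=4)
cv2.imwrite("pics/small1.png",np.hstack([a,b]))
E
```

```text
clock: 6.3
position: [535.6, 374.0, 249.7]
eef_rot: [-180.0, -0.0, 9.6]
force: [0.7, -0.3, 0.2]
opening: 60.3
t6.30 pos [535.6 374.  249.7] rot [-1.80e+02 -3.00e-02  9.61e+00] rack [-40.3 445.7] F [ 0.7 -0.3  0.2] open 60.3
tool units to go [ 0.01 -0.04  3.87]
```

View pics/small1.png

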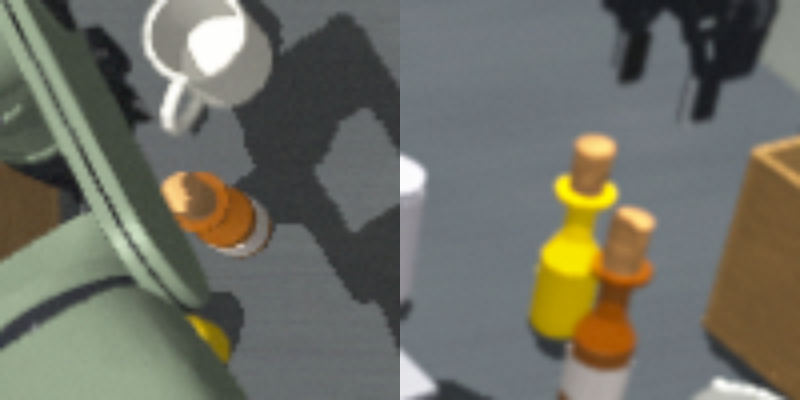

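The picture shows the open jaws at scene (498,140)/(515,149), above the amber cork at (498,175). The top view is partly hidden by the arm. I'll check the tip projection before descending.

```bash
python3 - <<'E'
from h import *
s=viewer.capture("scene");print(proj(s,(535.6,374,235)),proj(s,(535.6+36,374+6,236)),proj(s,(535.6-36,374-6,236)),proj(s,(535.6,374,171)))
E
python3 -m inch '[0,-0.04,0.5,0,0,0,60, 0,0,0.5,0,0,0,60, 0,0,0.5,0,0,0,60, 0,0,0.5,0,0,0,60, 0,0,0.5,0,0,0,60, 0,0,0.5,0,0,0,60, 0,0,0,0,0,0,60, 0,0,0,0,0,0,60]'; python3 go.py small 153
```

```text
[401.64219929 155.06705616] [410.49308032 161.00495423] [393.32191948 148.78793509] [397.04926899 174.35503708]
clock: 7.45
position: [535.6, 375.3, 174.7]
eef_rot: [-180.0, -0.0, 9.6]
force: [0.4, 0.4, 0.3]
opening: 60.1
t7.45 pos [535.6 375.3 174.7] rot [-1.7999e+02 -4.0000e-02  9.6300e+00] rack [-40.1 447. ] F [0.4 0.4 0.3] open 60.1
tool units to go [0.01 0.01 0.87]
```

```bash
python3 - <<'E'
from h import *
s=viewer.capture("scene")
print(proj(s,(535.6,375,160)))
crop(s,360,120,80,80,7,"pics/small2.png")
t=viewer.capture("top")
crop(t,110,170,100,100,5,"pics/small2t.png")
E
```

```text
[396.59145414 177.48815147]
```

View pics/small2.png

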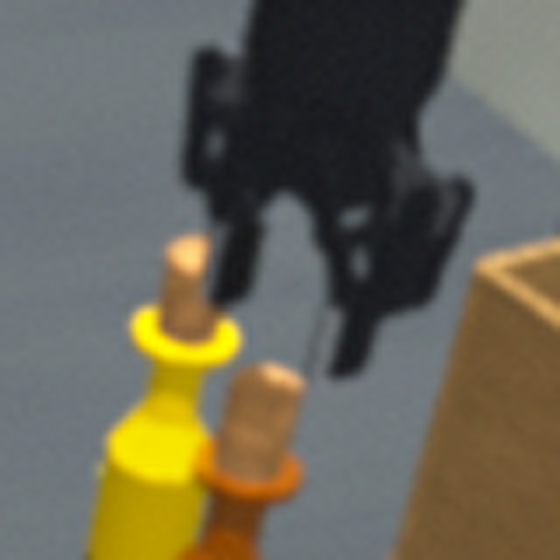

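View pics/small2t.png

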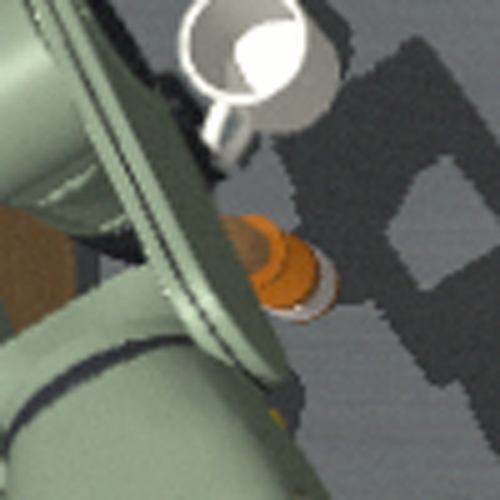

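The jaws straddle the amber cork at scene (398,173), and the grey pads blend into the background. Nothing else is between the fingers, so I'll descend and grip.

```bash
python3 -m inch '[0,0,0.22,0,0,0,60, 0,0,0.22,0,0,0,60, 0,0,0.22,0,0,0,60, 0,0,0.22,0,0,0,60, 0,0,0,0,0,0,45, 0,0,0,0,0,0,35, 0,0,0,0,0,0,20, 0,0,0,0,0,0,20]' 50; python3 go.py small 153
python3 - <<'E'
from h import *
s=viewer.capture("scene")
crop(s,360,120,90,100,5,"pics/small3.png")
E
```

```text
clock: 8.55
position: [535.8, 375.3, 153.0]
eef_rot: [-180.0, -0.1, 9.6]
force: [0.8, 0.4, 2.4]
opening: 26.8
t8.55 pos [535.8 375.3 153. ] rot [-1.7998e+02 -8.0000e-02  9.6300e+00] rack [-39.9 447. ] F [0.8 0.4 2.4] open 26.8
tool units to go [-0.    0.01 -0.  ]
```

View pics/small3.png

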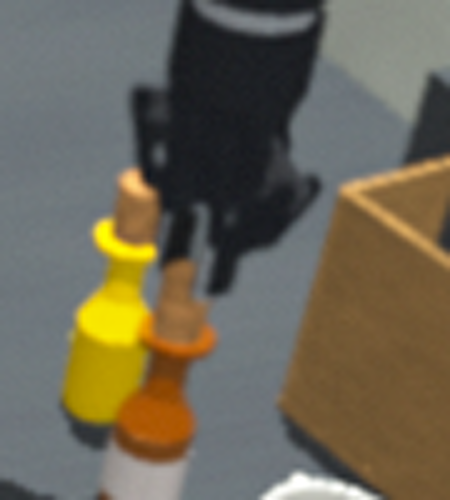

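```bash
python3 -m inch '[0,0,0,0,0,0,20, 0,0,0,0,0,0,20, 0,0,-0.2,0,0,0,20, 0,0,-0.2,0,0,0,20, 0,0,-0.2,0,0,0,20, 0,0,-0.2,0,0,0,20, 0,0,0,0,0,0,20, 0,0,0,0,0,0,20]' 50; python3 go.py small 153
python3 - <<'E'
from h import *
s=viewer.capture("scene")
crop(s,350,100,100,120,5,"pics/small4.png")
E
```

```text
clock: 9.6
position: [535.2, 375.0, 172.2]
eef_rot: [180.0, 0.0, 9.6]
force: [0.2, 0.3, -1.6]
opening: 26.9
t9.60 pos [535.2 375.  172.2] rot [1.7999e+02 1.0000e-02 9.6200e+00] rack [-40.5 446.8] F [ 0.2  0.3 -1.6] open 26.9
tool units to go [0.02 0.   0.77]
```

View pics/small4.png

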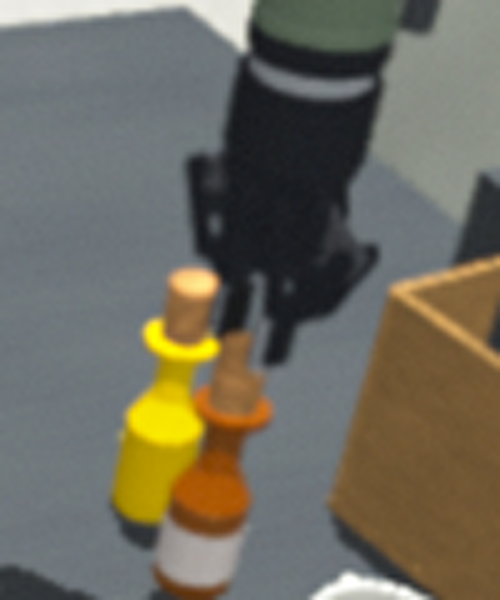

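```bash
python3 -m inch '[0,0,-0.4,0,0,0,20, 0,0,-0.5,0,0,0,20, 0,0,-0.5,0,0,0,20, 0,0.2,-0.5,0,0,0,20, -0.2,0.4,-0.4,0,0,0,20, -0.4,0.6,-0.2,0,0,0,20, -0.5,0.8,0,0,0,0,20, -0.5,0.8,0,0,0,0,20]'; python3 -m inch '[-0.5,0.8,0,0,0,0,20, -0.5,0.8,0,0,0,0,20, -0.5,0.8,0,0,0,0,20, -0.5,0.8,0,0,0,0,20, -0.4,0.8,0,0,0,0,20, -0.2,0.8,0,0,0,0,20, 0,0.8,0,0,0,0,20, 0,0.8,0,0,0,0,20]'; python3 go.py -150 0 235
```

```text
clock: 10.65
position: [506.5, 297.5, 234.9]
eef_rot: [180.0, 0.1, 9.6]
force: [0.3, -0.1, -2.9]
opening: 27.2
clock: 11.65
position: [469.9, 129.4, 235.0]
eef_rot: [180.0, -0.0, 9.6]
force: [1.2, 0.2, -2.7]
opening: 26.6
t11.65 pos [469.9 129.4 235. ] rot [ 1.7999e+02 -1.0000e-02  9.6200e+00] rack [-145.5  215.3] F [ 1.2  0.2 -2.7] open 26.6
tool units to go [-0.2   8.61  0.  ]
```

```bash
python3 -m inch '[0,0.9,0,0,0,0,20, 0,1,0,0,0,0,20, 0,1,0,0,0,0,20, 0,1,0,0,0,0,20, 0,1,0,0,0,0,20, 0,1,0,0,0,0,20, 0,0.8,0,0,0,0,20, 0,0.6,0,0,0,0,20]'; python3 -m inch '[0,0.5,0,0,0,0,20, 0,0.4,0,0,0,0,20, 0,0.25,0,0,0,0,20, 0,0.1,0,0,0,0,20, 0,0,0,0,0,0,20, 0,0,0,0,0,0,20, 0,0,0,0,0,0,20, 0,0,0,0,0,0,20]'; python3 go.py -75 0 235
python3 - <<'E'
from h import *
s=viewer.capture("scene");t=viewer.capture("top")
crop(s,165,130,200,150,4,"pics/p5.png")
crop(t,230,130,160,130,5,"pics/p5t.png")
E
```

```text
clock: 12.65
position: [500.4, -50.5, 234.9]
eef_rot: [180.0, -0.0, 9.6]
force: [0.5, 0.5, -2.1]
opening: 27.1
clock: 13.65
position: [506.0, -79.8, 235.0]
eef_rot: [180.0, -0.0, 9.6]
force: [-0.8, 0.8, -2.8]
opening: 26.6
t13.65 pos [506.  -79.8 235. ] rot [180.    -0.     9.64] rack [-144.4    3. ] F [-0.8  0.8 -2.8] open 26.6
tool units to go [ 2.78  0.13 -0.  ]
```

View pics/p5.png

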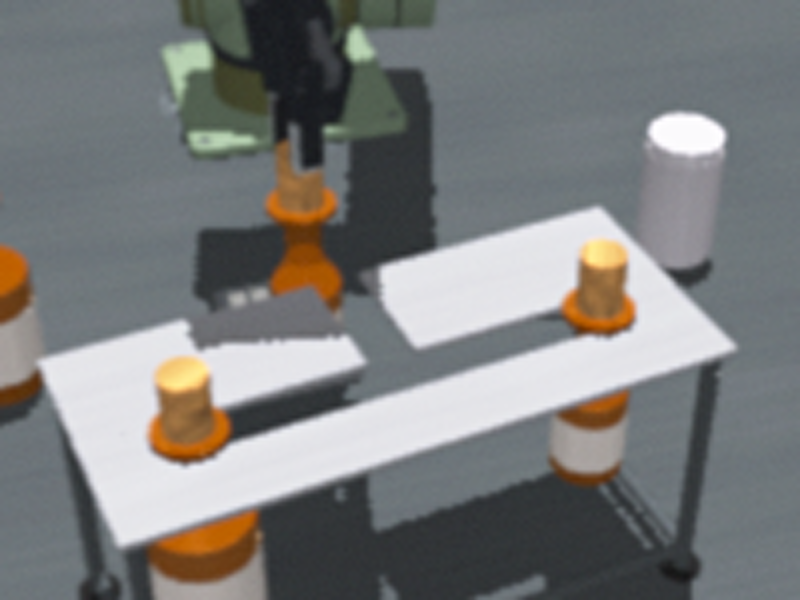

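View pics/p5t.png

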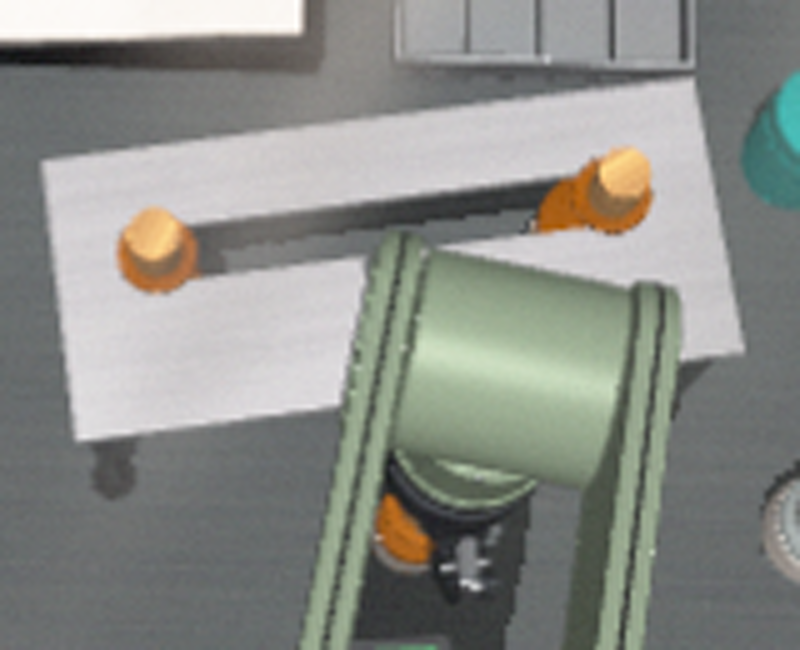

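```bash
python3 - <<'E'
from h import *
s=viewer.capture("scene");im=s["img"]
hsv=cv2.cvtColor(im,cv2.COLOR_BGR2HSV);m=cv2.inRange(hsv,(5,150,90),(22,255,255));m[:, :225]=0;m[:,262:]=0;m[:165]=0;m[230:]=0
for r in range(174,205):
    x=np.where(m[r])[0]
    if len(x):print(r,x.min(),x.max(),(x.min()+x.max())/2)
for p in((240,180.5),(239.8,180.5)):
  print([onz(s,p,z).round(1) for z in (207,210,213)])
for p in((506,-79.8,207),(506,-79.8,210),(506,-79.8,171)): print(proj(s,p))
E
```

```text
174 236 236 236.0
175 236 243 239.5
176 236 243 239.5
177 235 246 240.5
178 233 247 240.0
179 232 248 240.0
180 232 248 240.0
181 232 248 240.0
182 232 248 240.0
183 232 247 239.5
184 233 246 239.5
185 234 245 239.5
186 236 244 240.0
187 237 243 240.0
188 237 243 240.0
189 237 243 240.0
190 238 243 240.5
191 237 244 240.5
192 237 244 240.5
193 236 245 240.5
194 236 246 241.0
195 235 247 241.0
196 234 248 241.0
197 234 248 241.0
198 233 249 241.0
199 233 249 241.0
200 233 249 241.0
201 233 249 241.0
202 233 249 241.0
203 245 249 247.0
204 246 249 247.5
[array([500.1, -78.4]), array([504.4, -79.2]), array([508.8, -80. ])]
[array([499.9, -78.9]), array([504.3, -79.7]), array([508.7, -80.5])]
[239.963778   181.81171067]
[239.91178355 180.85581281]
[240.57500293 193.01894564]
```

The bottle hangs upright at (505,-80) with its ring about 10 mm above plate level, in line with the slot. I'll align it and enter.

```bash
python3 -m inch '[0,0.12,0,0,0,0,20, 0.2,0,0,0,0,0,20, 0.4,0,0,0,0,0,20, 0.5,0,0,0,0,0,20, 0.5,0,0,0,0,0,20, 0.5,0,0,0,0,0,20, 0.3,0,0,0,0,0,20, 0.1,0,0,0,0,0,20]'; python3 go.py 20 0 235;
```

```text
clock: 14.8
position: [568.5, -72.3, 234.7]
eef_rot: [-180.0, 0.0, 9.6]
force: [-0.3, 0.3, -2.6]
opening: 26.5
t14.80 pos [568.5 -72.3 234.7] rot [-1.80e+02  3.00e-02  9.64e+00] rack [-81.5   0.1] F [-0.3  0.3 -2.6] open 26.5
tool units to go [ 4.06  0.01 -0.01]
```

```bash
python3 -m inch '[0.3,0,0,0,0,0,20, 0.5,0,0,0,0,0,20, 0.6,0,0,0,0,0,20, 0.6,0,0,0,0,0,20, 0.6,0,0,0,0,0,20, 0.6,0,0,0,0,0,20, 0.5,0,0,0,0,0,20, 0.3,0,0,0,0,0,20]'; python3 go.py 20 73 235;
```

```text
clock: 15.8
position: [667.5, -55.6, 234.6]
eef_rot: [180.0, 0.0, 9.6]
force: [0.1, -0.1, -1.9]
opening: 26.7
t15.80 pos [667.5 -55.6 234.6] rot [1.80e+02 2.00e-02 9.64e+00] rack [18.9  0.2] F [ 0.1 -0.1 -1.9] open 26.7
tool units to go [ 0.05 -2.91 -0.02]
```

```bash
python3 -m inch '[0.05,0,0,0,0,0,20, 0,-0.3,0,0,0,0,20, 0,-0.5,0,0,0,0,20, 0,-0.6,0,0,0,0,20, 0,-0.6,0,0,0,0,20, 0,-0.5,0,0,0,0,20, 0,-0.3,0,0,0,0,20, 0,-0.1,0,0,0,0,20]'; python3 go.py 20 73 223;
python3 - <<'E'
from h import *
s=viewer.capture("scene")
crop(s,165,130,200,150,4,"pics/p6.png")
E
```

```text
clock: 16.8
position: [655.8, 16.5, 234.9]
eef_rot: [180.0, -0.0, 9.7]
force: [-0.7, -0.2, -2.0]
opening: 26.7
t16.80 pos [655.8  16.5 234.9] rot [179.99  -0.     9.66] rack [19.2 73.2] F [-0.7 -0.2 -2. ] open 26.7
tool units to go [0.03 0.01 0.48]
```

View pics/p6.png

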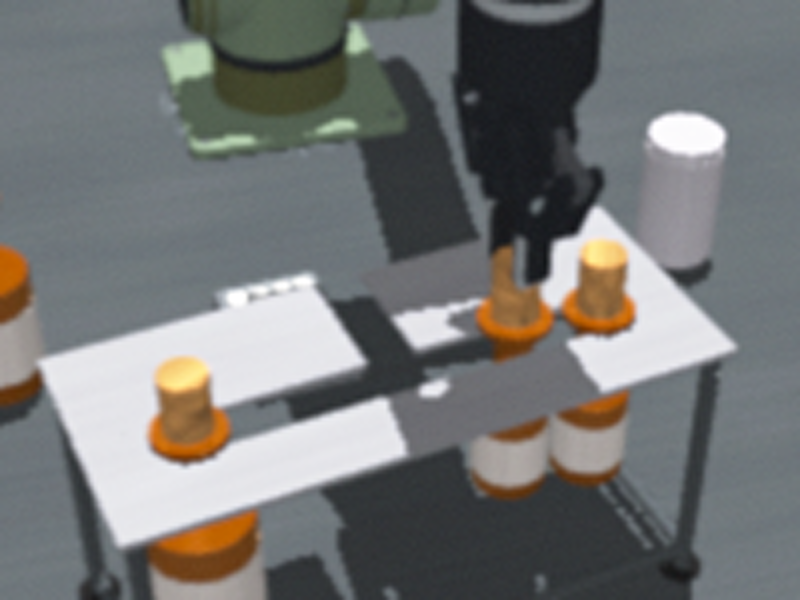

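The small bottle is beside the small twin, ring just above the plate at scene (294,210), with a narrow gap between bodies. Next I lower it.

```bash
python3 -m inch '[0.02,0,0.1,0,0,0,20, 0,0,0.1,0,0,0,20, 0,0,0.1,0,0,0,20, 0,0,0.08,0,0,0,20, 0,0,0.06,0,0,0,20, 0,0,0.02,0,0,0,20, 0,0,0,0,0,0,20, 0,0,0,0,0,0,20]'; python3 go.py 20 73 223
```

```text
clock: 17.85
position: [656.4, 16.0, 223.5]
eef_rot: [180.0, -0.0, 9.6]
force: [-0.5, -0.0, -1.0]
opening: 26.8
t17.85 pos [656.4  16.  223.5] rot [ 1.7999e+02 -2.0000e-02  9.6200e+00] rack [19.7 72.7] F [-0.5 -0.  -1. ] open 26.8
tool units to go [ 0.01 -0.01  0.02]
```

```bash
python3 -m inch '[0,0,0.04,0,0,0,20, 0,0,0.02,0,0,0,20, 0,0,0,0,0,0,32, 0,0,0,0,0,0,40, 0,0,0,0,0,0,52, 0,0,0,0,0,0,60, 0,0,-0.2,0,0,0,60, 0,0,-0.3,0,0,0,60]'; python3 -m inch '[0,0,-0.5,0,0,0,60, 0,0,-0.6,0,0,0,60, 0,0,-0.6,0,0,0,60, 0,0,-0.6,0,0,0,60, -0.5,0,0,0,0,0,60, -1,0,0,0,0,0,60, -1,0,0,0,0,0,60, -1,0,0,0,0,0,60]'; python3 go.py big 290
python3 - <<'E'
from h import *
s=viewer.capture("scene");t=viewer.capture("top")
crop(s,165,130,200,150,4,"pics/p7.png")
crop(t,230,130,160,130,5,"pics/p7t.png")
E
```

```text
clock: 18.85
position: [656.3, 16.0, 234.7]
eef_rot: [180.0, 0.0, 9.6]
force: [0.4, -0.1, 0.4]
opening: 60.0
clock: 19.85
position: [568.0, 1.2, 291.3]
eef_rot: [-180.0, 0.1, 9.6]
force: [0.7, 0.5, -1.3]
opening: 60.0
t19.85 pos [568.    1.2 291.3] rot [-1.7999e+02  1.0000e-01  9.6200e+00] rack [-69.9  72.6] F [ 0.7  0.5 -1.3] open 60.0
tool units to go [-9.79 10.34  0.07]
```

View pics/p7.png

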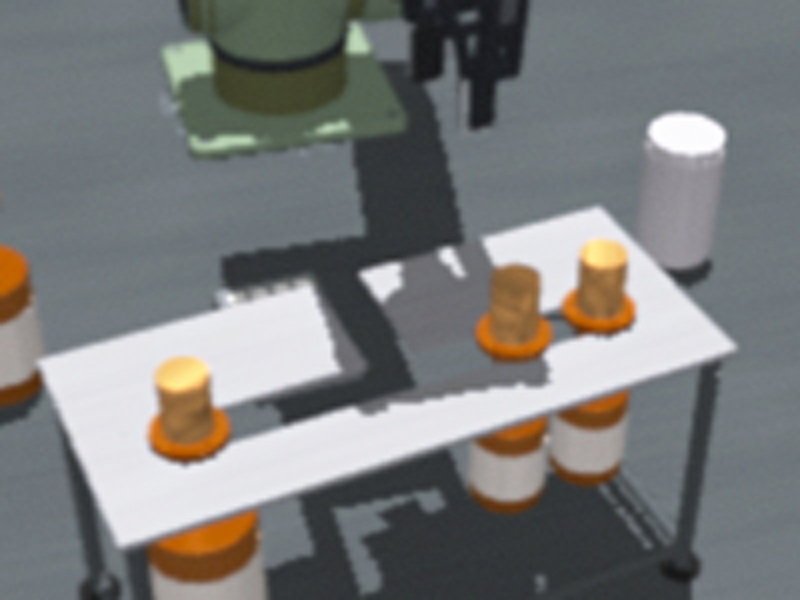

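View pics/p7t.png

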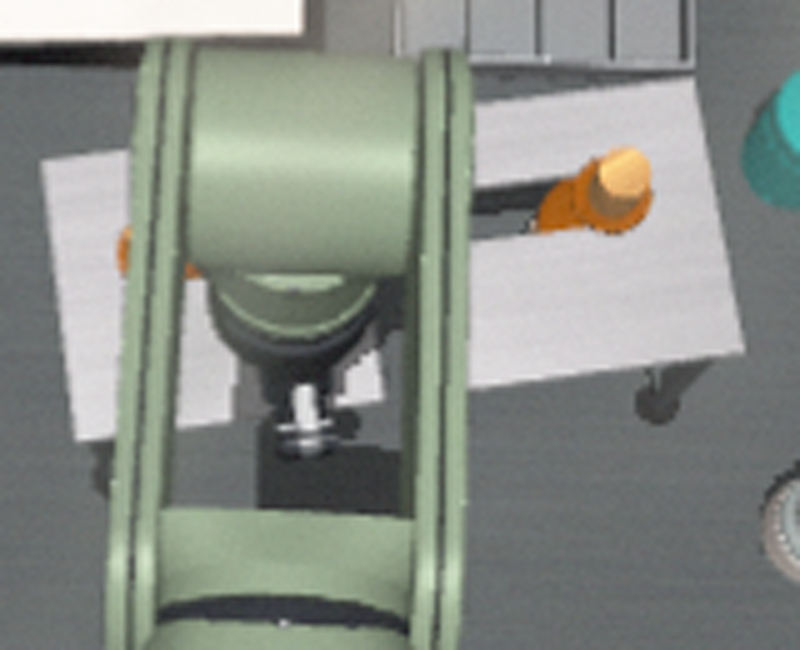

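The small bottle now hangs upright beside its twin at scene (293,213). Next is the big one.

```bash
python3 -m inch '[-0.6,0.6,0,0,0,0,60, -0.95,1,0,0,0,0,60, -0.95,1,0,0,0,0,60, -0.95,1,0,0,0,0,60, -0.95,1,0,0,0,0,60, -0.95,1,0,0,0,0,60, -0.95,1,0,0,0,0,60, -0.95,1,0,0,0,0,60]'; python3 -m inch '[-0.95,1,0,0,0,0,60, -0.8,0.9,0,0,0,0,60, -0.5,0.6,0,0,0,0,60, -0.2,0.2,0,0,0,0,60, 0,0,0,0,0,0,60, 0,0,0,0,0,0,60, 0,0,0,0,0,0,60, 0,0,0,0,0,0,60]'; python3 go.py big 210
```

```text
clock: 20.95
position: [421.9, -217.9, 291.6]
eef_rot: [180.0, 0.0, 9.6]
force: [0.2, -0.6, -0.5]
opening: 60.1
clock: 21.95
position: [374.3, -292.6, 291.9]
eef_rot: [180.0, -0.0, 9.7]
force: [0.2, 0.1, 0.2]
opening: 60.1
t21.95 pos [ 374.3 -292.6  291.9] rot [ 1.80e+02 -1.00e-02  9.67e+00] rack [-309.5 -185.2] F [0.2 0.1 0.2] open 60.1
tool units to go [-0.19  0.05  3.28]
```

```bash
python3 - <<'E'
from h import *
yaw=9.5065;o=np.array([648.95,-58.91]);c,s_=np.cos(np.radians(yaw)),np.sin(np.radians(yaw));R=np.array([[c,-s_],[s_,c]])
s=viewer.capture("scene");t=viewer.capture("top")
for n,z,p in(("small",241,(165+516/4,130+272/4)),):print(n,R.T@(onz(s,p,z)-o))
a=cv2.resize(s["img"][120:220,110:210],None,fx=4,fy=4);b=cv2.resize(t["img"][230:330,340:440],None,fx=4,fy=4)
cv2.imwrite("pics/big1.png",np.hstack([a,b]))
E
```

```text
small [17.65631853 74.86285454]
```

View pics/big1.png

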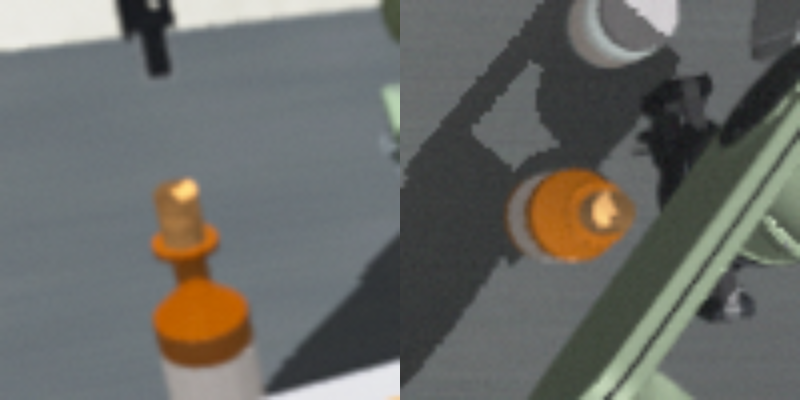

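The amber ringed bottle, undisturbed at scene (154,168), is below the gripper. Now I descend and grip.

```bash
python3 -m inch '[-0.19,0.05,0.4,0,0,0,60, 0,0,0.6,0,0,0,60, 0,0,0.6,0,0,0,60, 0,0,0.6,0,0,0,60, 0,0,0.4,0,0,0,60, 0,0,0.2,0,0,0,60, 0,0,0,0,0,0,60, 0,0,0,0,0,0,60]'; python3 go.py big 188;  python3 -m inch '[0,0,0.3,0,0,0,60, 0,0,0.35,0,0,0,60, 0,0,0.35,0,0,0,60, 0,0,0.35,0,0,0,60, 0,0,0,0,0,0,45, 0,0,0,0,0,0,35, 0,0,0,0,0,0,20, 0,0,0,0,0,0,20]' 60;python3 go.py big 188
```

```text
clock: 23.05
position: [369.8, -295.3, 222.4]
eef_rot: [179.9, -0.0, 9.6]
force: [0.1, 0.7, 0.3]
opening: 59.9
t23.05 pos [ 369.8 -295.3  222.4] rot [ 1.7994e+02 -4.0000e-02  9.6300e+00] rack [-314.3 -187. ] F [0.1 0.7 0.3] open 59.9
tool units to go [ 0.   -0.03  1.38]
clock: 24.05
position: [370.2, -295.3, 188.9]
eef_rot: [179.9, -0.1, 9.6]
force: [1.4, 1.0, 3.5]
opening: 26.2
t24.05 pos [ 370.2 -295.3  188.9] rot [ 1.7993e+02 -9.0000e-02  9.6200e+00] rack [-314.  -187.1] F [1.4 1.  3.5] open 26.2
tool units to go [-0.01 -0.03  0.03]
```

```bash
python3 -m inch '[0,0,0,0,0,0,20, 0,0,-0.2,0,0,0,20, 0,0,-0.4,0,0,0,20, 0,0,-0.5,0,0,0,20, 0,0,-0.5,0,0,0,20, 0,0,-0.3,0,0,0,20, 0.2,-0.3,0,0,0,0,20, 0.5,-0.6,0,0,0,0,20]';python3 -m inch '[0.7,-0.8,0,0,0,0,20, 0.7,-0.8,0,0,0,0,20, 0.7,-0.8,0,0,0,0,20, 0.7,-0.8,0,0,0,0,20, 0.7,-0.8,0,0,0,0,20, 0.7,-0.8,0,0,0,0,20, 0.6,-0.6,0,0,0,0,20, 0.3,-0.4,0,0,0,0,20]'; python3 go.py -145 0 236
python3 - <<'E'
from h import *
s=viewer.capture("scene")
crop(s,130,120,200,150,4,"pics/big2.png")
E
```

```text
clock: 25.05
position: [382.9, -269.5, 235.4]
eef_rot: [-180.0, 0.0, 9.6]
force: [0.6, 0.6, -6.9]
opening: 26.2
clock: 26.05
position: [484.7, -104.2, 235.1]
eef_rot: [-180.0, 0.0, 9.7]
force: [-0.1, 0.8, -6.2]
opening: 26.4
t26.05 pos [ 484.7 -104.2  235.1] rot [-1.7996e+02  5.0000e-02  9.6900e+00] rack [-169.5  -17.6] F [-0.1  0.8 -6.2] open 26.4
tool units to go [ 0.98 -0.7  -0.03]
```

View pics/big2.png

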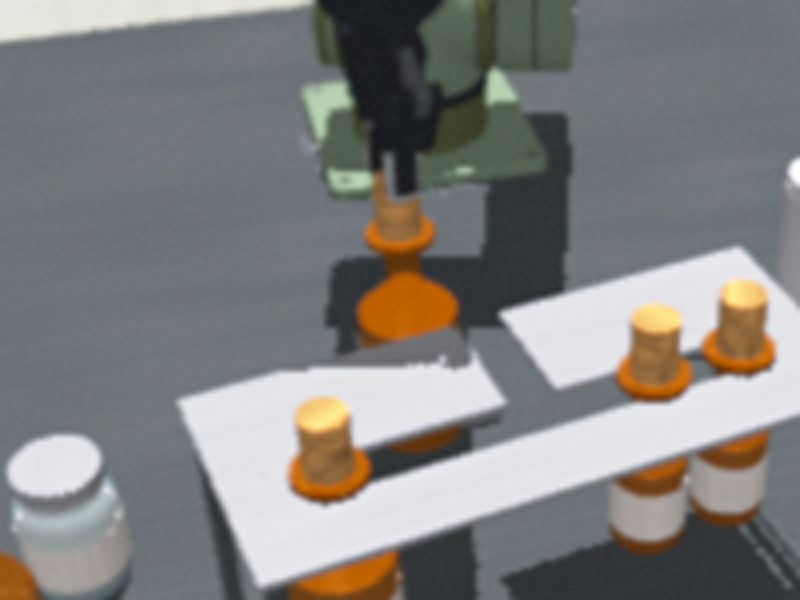

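```bash
python3 -m inch '[0.2,-0.2,0,0,0,0,20, 0.4,-0.3,0,0,0,0,20, 0.3,-0.2,0,0,0,0,20, 0.1,0,0,0,0,0,20, 0,0,0,0,0,0,20, 0,0,0,0,0,0,20, 0,0,0,0,0,0,20, 0,0,0,0,0,0,20]'; python3 go.py 20 0 235
python3 - <<'E'
from h import *
s=viewer.capture("scene");im=s["img"];p=readout.get_obs()["position"]
hsv=cv2.cvtColor(im,cv2.COLOR_BGR2HSV);m=cv2.inRange(hsv,(5,150,90),(22,255,255));m[:, :220]=0;m[:,262:]=0
for r in range(176,196):
    x=np.where(m[r])[0]
    if len(x):print(r,x.min(),x.max(),end="; ")
print(proj(s,(p[0],p[1],47+163)),proj(s,(p[0],p[1],47+124)))
E
```

```text
clock: 27.1
position: [506.1, -84.2, 235.7]
eef_rot: [-180.0, 0.0, 9.6]
force: [-0.2, -0.4, -5.7]
opening: 26.1
t27.10 pos [506.1 -84.2 235.7] rot [-179.99    0.      9.61] rack [-145.1   -1.3] F [-0.2 -0.4 -5.7] open 26.1
tool units to go [ 6.6  -0.04  0.03]
176 235 242; 177 235 244; 178 232 246; 179 231 246; 180 231 247; 181 231 247; 182 231 247; 183 231 246; 184 232 245; 185 232 244; 186 234 243; 187 236 242; 188 236 242; 189 236 242; 190 237 243; 191 236 244; 192 235 245; 193 234 247; 194 233 249; 195 232 250; [238.25436375 181.1231884 ] [238.95661135 193.29210566]
```

```bash
python3 -m inch '[0.2,0,0,0,0,0,20, 0.4,0,0,0,0,0,20, 0.5,0,0,0,0,0,20, 0.5,0,0,0,0,0,20, 0.5,0,0,0,0,0,20, 0.3,0,0,0,0,0,20, 0.2,0,0,0,0,0,20, 0,0,0,0,0,0,20]';python3 go.py 20 -1 235
```

```text
clock: 28.15
position: [570.4, -73.3, 235.5]
eef_rot: [180.0, 0.0, 9.6]
force: [-0.2, -0.3, -7.2]
opening: 25.8
t28.15 pos [570.4 -73.3 235.5] rot [1.80e+02 2.00e-02 9.63e+00] rack [-79.8  -1.2] F [-0.2 -0.3 -7.2] open 25.8
tool units to go [ 3.99 -0.    0.02]
```

```bash
python3 -m inch '[0.3,0,0,0,0,0,20, 0.5,0,0,0,0,0,20, 0.6,0,0,0,0,0,20, 0.6,0,0,0,0,0,20, 0.6,0,0,0,0,0,20, 0.6,0,0,0,0,0,20, 0.5,0,0,0,0,0,20, 0.3,0,0,0,0,0,20]'; python3 go.py 20 -53 235
```

```text
clock: 29.15
position: [669.8, -56.4, 235.3]
eef_rot: [180.0, 0.0, 9.6]
force: [-0.4, 0.8, -6.1]
opening: 25.9
t29.15 pos [669.8 -56.4 235.3] rot [1.80e+02 2.00e-02 9.64e+00] rack [20.9 -1. ] F [-0.4  0.8 -6.1] open 25.9
tool units to go [-0.04  2.08  0.01]
```

```bash
python3 -m inch '[-0.04,0.1,0,0,0,0,20, 0,0.3,0,0,0,0,20, 0,0.4,0,0,0,0,20, 0,0.5,0,0,0,0,20, 0,0.4,0,0,0,0,20, 0,0.3,0,0,0,0,20, 0,0.1,0,0,0,0,20, 0,0,0,0,0,0,20]'; python3 go.py 20 -53 223.5
python3 - <<'E'
from h import *
s=viewer.capture("scene")
crop(s,165,130,200,150,4,"pics/big3.png")
E
```

```text
clock: 30.15
position: [676.7, -108.6, 235.6]
eef_rot: [-180.0, 0.0, 9.6]
force: [0.1, -0.1, -6.0]
opening: 26.1
t30.15 pos [ 676.7 -108.6  235.6] rot [-1.7999e+02  1.0000e-02  9.6200e+00] rack [ 19.1 -53.6] F [ 0.1 -0.1 -6. ] open 26.1
tool units to go [ 0.04 -0.02  0.48]
```

View pics/big3.png

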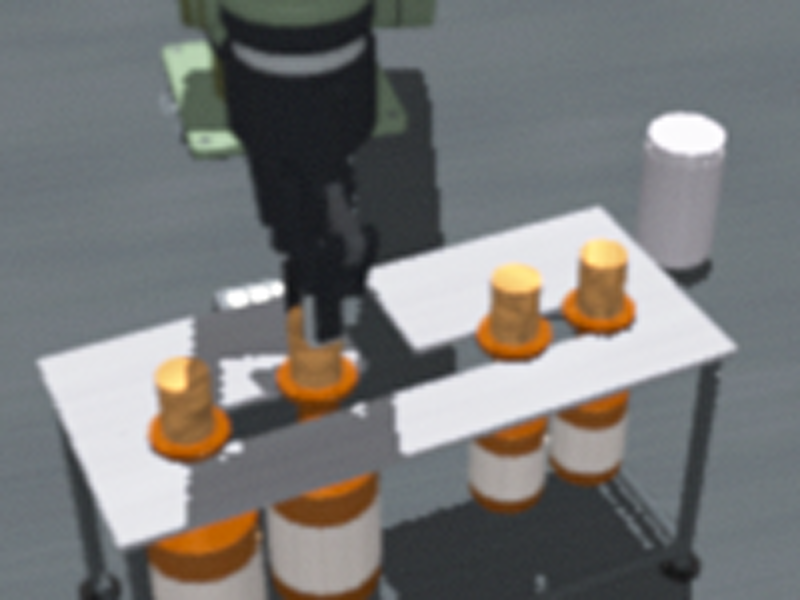

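The big bottle is over the cross slot at scene (244,225), just right of the big twin with a small gap. I'll lower it.

```bash
python3 -m inch '[0.03,0,0.1,0,0,0,20, 0,0,0.1,0,0,0,20, 0,0,0.1,0,0,0,20, 0,0,0.08,0,0,0,20, 0,0,0.06,0,0,0,20, 0,0,0.04,0,0,0,20, 0,0,0,0,0,0,20, 0,0,0,0,0,0,20]'; python3 go.py 20 -53 223
```

```text
clock: 31.2
position: [677.5, -108.4, 224.0]
eef_rot: [180.0, -0.0, 9.6]
force: [0.0, 1.4, -4.6]
opening: 25.8
t31.20 pos [ 677.5 -108.4  224. ] rot [ 1.7999e+02 -2.0000e-02  9.6200e+00] rack [ 19.9 -53.5] F [ 0.   1.4 -4.6] open 25.8
tool units to go [ 0.   -0.02  0.04]
```

```bash
python3 -m inch '[0,0,0.04,0,0,0,20, 0,0,0.04,0,0,0,20, 0,0,0,0,0,0,20, 0,0,0,0,0,0,20, 0,0,0,0,0,0,20, 0,0,0,0,0,0,20, 0,0,0,0,0,0,20, 0,0,0,0,0,0,20]'; python3 -m inch '[0,0,0,0,0,0,32, 0,0,0,0,0,0,40, 0,0,0,0,0,0,52, 0,0,0,0,0,0,60, 0,0,0,0,0,0,60, 0,0,-0.2,0,0,0,60, 0,0,-0.4,0,0,0,60, 0,0,-0.5,0,0,0,60]'; python3 -m inch '[0,0,-0.8,0,0,0,60, 0,0,-0.8,0,0,0,60, 0,0,-0.5,0,0,0,60, -1,0,0,0,0,0,60, -1,0,0,0,0,0,60, -1,0,0,0,0,0,60, -1,0,0,0,0,0,60, -1,0,0,0,0,0,60]';  python3 -m inch '[-1,0,0,0,0,0,60, -1,0,0,0,0,0,60, -1,0,0,0,0,0,60, -1,0,0,0,0,0,60, 0,0,0,0,0,0,60, 0,0,0,0,0,0,60, 0,0,0,0,0,0,60, 0,0,0,0,0,0,60]'
python3 - <<'E'
from h import *
s=viewer.capture("scene");t=viewer.capture("top")
crop(s,165,130,200,150,4,"pics/e1.png");crop(t,230,130,160,120,5,"pics/e1t.png");cv2.imwrite("pics/e1full.png",np.hstack([s["img"],t["img"]])[:, :])
E
```

```text
clock: 32.2
position: [677.6, -108.4, 223.8]
eef_rot: [180.0, -0.1, 9.6]
force: [-2.8, 1.0, 5.3]
opening: 25.9
clock: 33.2
position: [677.5, -108.5, 250.2]
eef_rot: [180.0, -0.0, 9.6]
force: [-0.1, -0.4, 0.3]
opening: 60.2
clock: 34.2
position: [553.3, -129.4, 302.0]
eef_rot: [180.0, -0.0, 9.6]
force: [0.2, 0.5, -0.0]
opening: 60.0
clock: 35.2
position: [456.1, -145.9, 301.4]
eef_rot: [-180.0, 0.0, 9.7]
force: [-0.3, 0.2, -0.2]
opening: 59.8
```

View pics/e1.png

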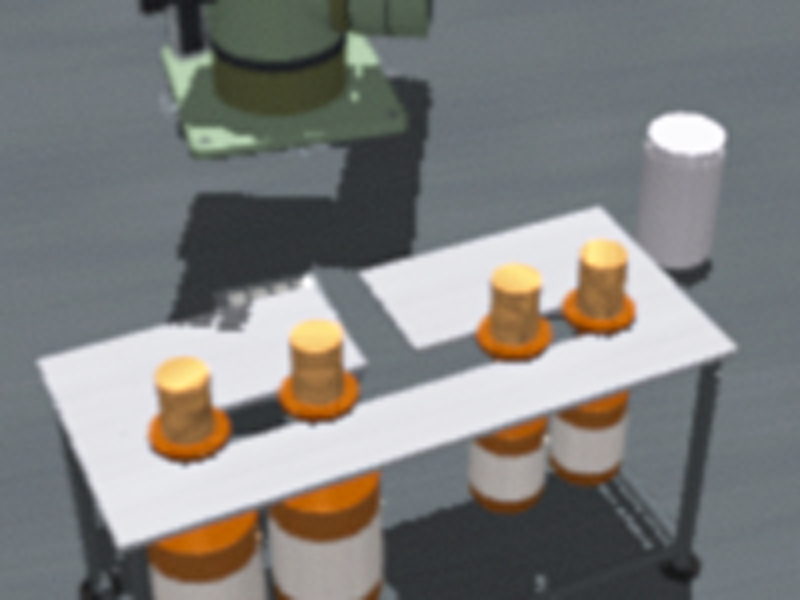

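View pics/e1t.png

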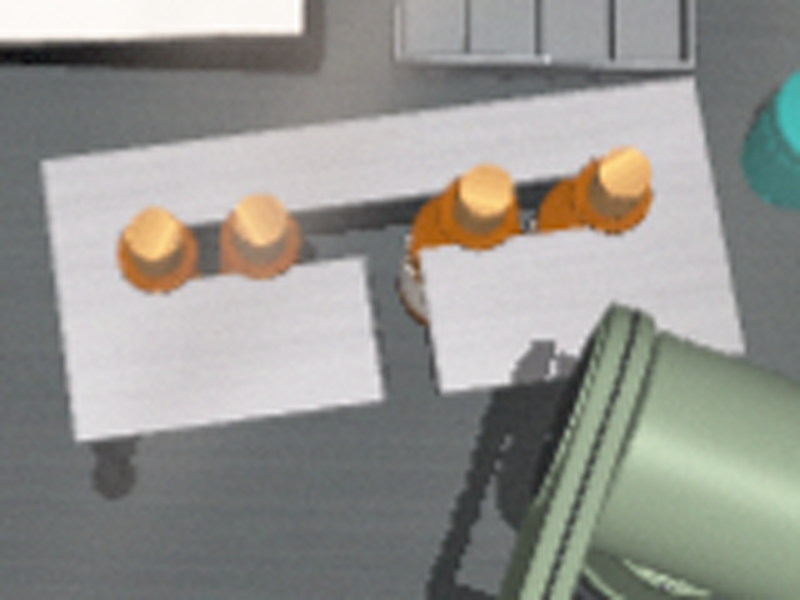

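```bash
python3 - <<'E'
from h import *
yaw=9.5065;o=np.array([648.95,-58.91]);c,s_=np.cos(np.radians(yaw)),np.sin(np.radians(yaw));R=np.array([[c,-s_],[s_,c]])
s=viewer.capture("scene");t=viewer.capture("top")
f=lambda x,y,ox,oy,k:((x+.5)/k-.5+ox,(y+.5)/k-.5+oy)
r={}
for n,a,b in(("bt",(626,171),(183,373)),("big",(488,189),(316,337)),("small",(261,220),(515,279)),("st",(154,232),(604,253))):
    p,q=onz(t,f(*a,230,130,5),241),onz(s,f(*b,165,130,4),241);r[n]=(p+q)/2
    print(n,(R.T@(p-o)).round(1),(R.T@(q-o)).round(1),"z",tri(t,f(*a,230,130,5),s,f(*b,165,130,4))[0][2].round(1))
print(np.linalg.norm(r["bt"]-r["big"]),np.linalg.norm(r["st"]-r["small"]))
cv2.imwrite("pics/e_s.png",s["img"]);
print(readout.get_obs()["dq"].round(2))
E
```

```text
bt [  19.9 -131.2] [  20.9 -129.6] z 240.8
big [ 19.8 -53.9] [ 22.6 -53.5] z 239.5
small [19. 72.] [21.8 71. ] z 239.2
st [ 20.2 130.8] [ 21.3 131. ] z 240.5
76.72262461124363 59.374031120825876
[-0.02 -0.18  0.08  0.   -0.   -0.07]
```

View pics/e_s.png

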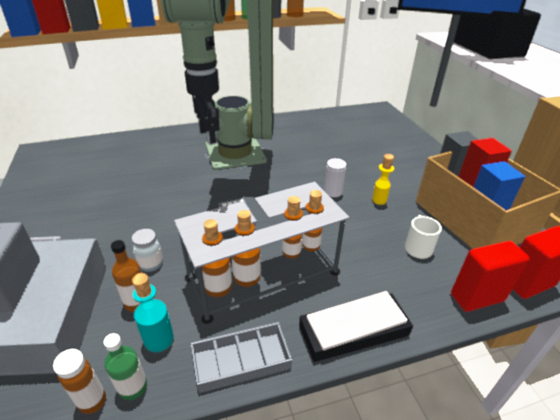

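All four bottles hang upright and the bystanders look unmoved. The centre distances are 77 mm (limit 88) and 59 mm (limit 68), so I'll hand it in.

```bash
python3 -c "
from plant import robot;print(robot.sign_off())"
```

```text
the job is handed in; nothing more can be done
None
```

Both bottles hang by their neck rings in the cross slot beside the twin of their own size, and I handed the job in at about 35 s of the 72 s allowed. Sign-off gives no verdict.

I gripped each bottle by its cork, brought the neck in through the slot mouth and along the stem, and lowered it. The small bottle went first, because the big one would have blocked the stem.

| Last check (from the images) | Big | Small | Limit |
|---|---|---|---|
| Centre distance to twin | about 77 mm | about 59 mm | 88 / 68 mm |
| Rack x | about 20–23 mm | about 19–22 mm | 8–32 mm |
| Height of cork top | 239.5 mm | 239.2 mm | 241 mm expected for a hanging bottle |

- **Twins and bystanders:** the twins measured within about 1 mm of where they started. The can, jar, plain bottle and mug look unmoved in the final picture, but I did not measure them.
- **Forces:** the wrist force stayed below about 8 N in every reading taken after a move.
- **Disagreements:** the two camera views differed by up to 3 mm in rack x. The fingers read about 26 mm on the 30 mm corks, but both grips held without visible slip.

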